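# Gauge the reamed bush of a rolling-mill bearing block

## Robot

A 6-joint arm with a two-finger parallel gripper is mounted at the origin on the work surface. World frame = base frame: x ahead of the robot, y to its left, z up, the work surface at z = 0. Lengths are in mm, angles in rad, forces in N, time in s.
With the tool pointing down it reaches from about 275 to 1000 mm from the base axis. Payload 8.4 kg.
Tool frame: the origin (TCP) lies where the fingers leave the gripper's body, on its centre line; the fingertips stand 73 mm ahead of it and the grasp point (between the pads) lies 54 mm ahead of it (grip_point_offset is the distance from the TCP to the grasp point, in mm); z points along the fingers, y is the direction in which the jaws open and shut (so a half turn about z gives the same grasp; the last joint's range is limited). The gripper opens to 85 mm and grips with 20 to 120 N. Pads are 22 mm wide; open, the fingers measure 114 mm over their backs; the gripper's body (76 mm by 85 mm) begins 54 mm behind the grasp point. The pads swing forward as they close: fully open they stand 13 mm farther back than shut.
Start: joints at [-0.002, 0.353, 1.633, -0, 1.155, -0.002], TCP at [625.003, -0, 303.881] pointing down, gripper open.
Joint ranges: [-2.63, 2.63], [-0.92, 2.1], [0.06, 2.66], [-1.3, 4.44], [0, 2.69], [-3.02, 3.02]. Speed limits (rad/s): [2.22, 2.22, 2.79, 3.14, 3.14, 3.14].

## Interface

Orientations are given as [roll, pitch, yaw] about the fixed x, y, z axes, in that order (R = Rz(yaw) Ry(pitch) Rx(roll)).
In Python, from rig import sense, grab_frame, sign_off, grip_point_offset gives the robot as it stands. The module is installed in compiled form; this text tells all that it offers.
- The arm moves only by the tool drive_tool, never from a script. Its argument "targets" is one flat list of numbers, 7 for each row, row after row: the shift along the tool's x, y, z in m, then the turn, a rotation vector about the tool's x, y, z in rad, then the opening, from 0 (shut) to 1 (fully open). In form: [tx, ty, tz, wx, wy, wz, grip, tx, ty, tz, wx, wy, wz, grip, ...]. A call has 1 to 12 rows; each row is the pose to reach, as a shift and turn from the pose commanded when the call began, along the tool's axes at that moment; what a row does not reach only later rows make up. A row lasts 1/12 s, in which the tool goes at most 41.7 mm and 7.16 degrees, less where a joint would pass 70% of its speed; a pose out of reach is approached as far as the arm can. A call with a gripper value outside its range is refused whole. The fingers move at their own pace and stop on an object; "force" is the grip in N (left out, the last holds). Time passes only in rows, so rows that repeat a pose let the fingers close. It gives the time, the measured TCP pose, the force and the opening at its end, in the units of the state.
- sense(): the state, without advancing time (a new reading comes with each control period).
- grab_frame(name): name is "scene" or "side" or "wrist"; returns a dict with "color" (400x640x3 uint8, blue, green, red), "vertical_fov" (degrees; the focal length in pixels is half the picture's height over the tangent of half this angle, whatever the lens; pixels are square), "cx", "cy" (the principal point, pixels), "world_from_camera" (4x4, takes a point from camera to world coordinates). Camera axes: x right, y down, z forward; pixel columns grow to the right and rows downward; lengths in mm; the calibration is good to about 2 mm. A picture is of the moment at which its call begins. There is no depth.
- sign_off(): hands the job in, once; it reports no verdict.
The state is a dict: "clock": time; "qpos": joint angles; "qvel": joint speeds; "joint_efforts": joint torques, N m; "eef_pos": TCP position; "tcp_rot": TCP orientation; "contact_force": force on the tool from outside, world axes, zero at the start; "wrist_torque": the same for the moment, N m; "opening": opening from 0.0 (shut) to 1.0 (fully open).
Only numpy, scipy, OpenCV 4.12 (cv2) and the standard library are available. Lean on these libraries where they do the work, as an engineer would, in place of code of your own. Each camera call takes 0.05 s, during which the arm holds its last target. There are 200 camera calls.

## Task

The bearing block of the rolling mill is clamped in the bench vice with its bronze bush freshly reamed but not yet pressed flush: check the bore with the double-ended plug gauge. Push the long go end gently and slowly in from either side until its collar is home against the end of the bush and hold it there with a light push of about 8 N for a second, take it out, then press the short no-go end squarely on the bore's mouth (either side) in the same way to confirm that it will not enter, never pressing or striking with more than 40 N. Lay the gauge back in its wooden rest, either way round, let go of it, and leave the bowl, jar and file alone.

Things in the scene. Friction and masses are not known exactly. Their poses are not given: they have to be found in the camera images.
- gauge: Double-ended plug gauge, loose, 0.18 to 0.29 kg, lying level in the rest at the start. Origin: centre of the handle, on the axis; x runs along the axis to the go end. Handle: aluminium, 22 x 22 mm square, rounded edges, 90 mm long (x = -45 to 45), sides facing y and z. Steel collar, 32 mm diameter, at x = 45 to 50. Grasp the handle between the rest's uprights.
- go_shoulder (a point): Point on the gauge's axis in the plane of the collar's face from which the go plug projects (gauge x = 50 mm).
- go_tip (a point): Centre of the end face of the go plug (gauge x = 84 mm). The go plug is steel, 20 mm diameter, 34 mm long (gauge x = 50 to 84); its radius tapers by 1.5 mm over the last 2 mm.
- nogo_tip (a point): Centre of the end face of the short no-go plug (gauge x = -60 mm): steel, 25 mm diameter, 15 mm long (gauge x = -45 to -60), sharp rim.
- block: Steel bearing block, fixed in the vice: 70 mm (x) by 20 mm (y) by 80 mm (z). Origin: centre of its underside. A bronze bush, 34 mm outside, 30 mm long, runs through it along the block's y, its axis level, 55 mm above the origin and 25 mm below the block's top.
- vice: Blue bench vice, fixed, its jaws at +x and -x gripping the block. Origin on the bench. Jaws 70 mm wide along y, tops 75 mm above the bench; base 90 mm wide along y, 18 mm high; it runs from x = -120 mm (screw and cross handle, 45 mm up, 105 mm across) to x = 95 mm. The block sits up to 8 mm off the vice's centre along y.
- rest: Wooden gauge rest, fixed: board 100 mm (x) by 74 mm (y) by 12 mm with two notched uprights 10 mm thick, centred at x = -35 and 35 mm (60 mm clear between). Origin: centre of its underside. The handle lies along the rest's x in the notches: floors 45 mm high (handle axis then at 56 mm) and 26 mm wide, flaring towards the top, 76 mm high.
- bowl: White ceramic bowl, 72 mm across, 34 mm high, loose, bystander. Origin at the centre of its underside.
- jar: Glass jar with a steel cap, 52 mm across, 60 mm high, loose, bystander. Origin at the centre of its underside.
- file: Flat file with a wooden handle lying on the bench along its own x (-100 to 110 mm), 20 mm high, loose, bystander. Origin on the bench level near its middle.
- bore_centre (a point): Point on the bore's axis in the middle of the block. The bush's ends lie 10 to 20 mm from it along the block's +y and -y (30 mm apart): how far it stands proud of either face (0 to 10 mm) differs each time and is not measured. Bore 21 mm, straight through (0.5 mm play all round the go plug), sharp rims. The bush is tight and rigid: meet it at 10 mm/s or slower, or the blow is hard.
There are look-alikes about, which are no part of the job. What is shaped like the gauge but turquoise is not meant.

How it is judged:
By the outcome, as a careful person would: the job done as asked, in the order asked, and still so for the second after the job is handed in, with the robot touching nothing.
It also fails if it takes over 72 s, if anything falls off the work surface, if the arm or the gripper's body presses on something with over 40 N, if the wrist force passes 120 N, or if a joint passes its speed limit or range.

## Working session

There is one attempt and no reset: what is moved stays moved. The work goes in short steps, Python scripts to look and compute and a tool call to move; the robot and the scene stay as the last step left them, time stands still between calls to the robot, and variables do not carry over. Pictures are saved under pics/ and viewed, about 8 in all and at most 12, crops included, and the job is handed in when it is done.

Besides the shell and the picture viewer there is one more tool, called as a command line: name --argument value ..., lists and objects as JSON in quotes. drive_tool: Moves the arm, as the interface text tells. Its arguments: {"type":"object","properties":{"targets":{"type":"array"},"force":{"type":"number"}},"required":["targets"]}

```bash
mkdir -p pics
cat > h.py <<'E'
import numpy as np, cv2
from rig import sense, grab_frame, sign_off, grip_point_offset
def K(f):
    fl=f["color"].shape[0]/2/np.tan(np.radians(f["vertical_fov"])/2); return fl,f["cx"],f["cy"]
def ray(f,u,v):
    fl,cx,cy=K(f);T=np.array(f["world_from_camera"]);d=T[:3,:3]@np.array([(u-cx)/fl,(v-cy)/fl,1]);return T[:3,3],d/np.linalg.norm(d)
def onz(f,u,v,z):
    o,d=ray(f,u,v);return o+d*(z-o[2])/d[2]
def tri(*a):
    A=np.zeros((3,3));b=np.zeros(3);R=[ray(*x) for x in a]
    for o,d in R: P=np.eye(3)-np.outer(d,d);A+=P;b+=P@o
    p=np.linalg.solve(A,b);return p,[np.linalg.norm((np.eye(3)-np.outer(d,d))@(p-o)) for o,d in R]
def proj(f,p):
    fl,cx,cy=K(f);T=np.linalg.inv(np.array(f["world_from_camera"]));q=T[:3,:3]@np.array(p)+T[:3,3];return fl*q[0]/q[2]+cx,fl*q[1]/q[2]+cy
E
python3 - <<'E'
from h import *
import pickle
F={}
for n in("scene","side","wrist"):
    F[n]=grab_frame(n);cv2.imwrite(f"pics/{n}0.png",F[n]["color"]);print(n,F[n]["vertical_fov"],F[n]["cx"],F[n]["cy"],np.round(F[n]["world_from_camera"],3).tolist())
pickle.dump(F,open("f0.pkl","wb"))
print(sense(),grip_point_offset)
E
```

```text
scene 51.64756115957974 314.32002509960904 200.15870250106232 [[0.59, 0.516, -0.621, 1095.653], [0.808, -0.384, 0.448, -310.332], [-0.007, -0.765, -0.643, 634.969], [0.0, 0.0, 0.0, 1.0]]
side 46.51721981007745 316.5731485548326 199.3162678110742 [[-1.0, 0.001, 0.011, 566.095], [-0.006, 0.774, -0.634, 702.226], [-0.009, -0.634, -0.774, 887.312], [0.0, 0.0, 0.0, 1.0]]
wrist 58.572799271993766 316.7212460355141 199.13215286095976 [[1.0, 0.001, -0.001, 623.443], [0.001, -0.956, -0.293, 75.405], [-0.001, 0.293, -0.956, 373.415], [0.0, 0.0, 0.0, 1.0]]
{'clock': 0.15, 'qpos': array([-2.41802698e-03,  3.53535995e-01,  1.63393487e+00,  2.62060159e-05,
        1.15523031e+00, -2.41908654e-03]), 'qvel': array([-0.00191717, -0.00132234, -0.00055075,  0.00132471, -0.00092706,
        0.00041707]), 'joint_efforts': array([-7.39769093e-04, -6.05638933e+01, -3.42338884e+01, -2.29960733e-05,
        6.16452831e-03, -4.00942213e-05]), 'eef_pos': array([ 6.24719845e+02, -4.11217974e-03,  3.03316956e+02]), 'tcp_rot': array([-3.14048419e+00, -2.66453807e-05,  1.57078678e+00]), 'contact_force': array([-0.69691385, -0.19454288,  0.19077324]), 'wrist_torque': array([-0.03401374,  0.03448116,  0.05113362]), 'opening': 1.000095335518398} 53.900000000000006
```

View pics/scene0.png

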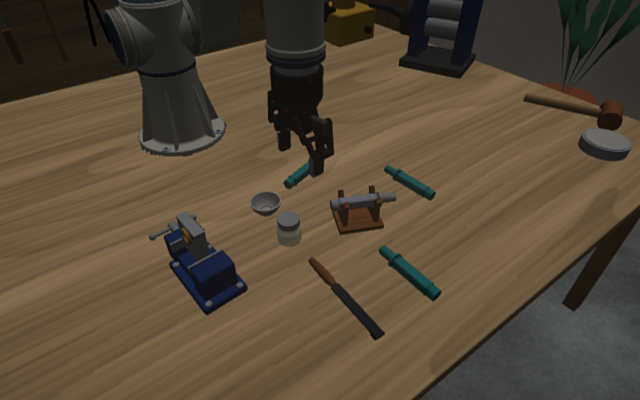

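View pics/side0.png

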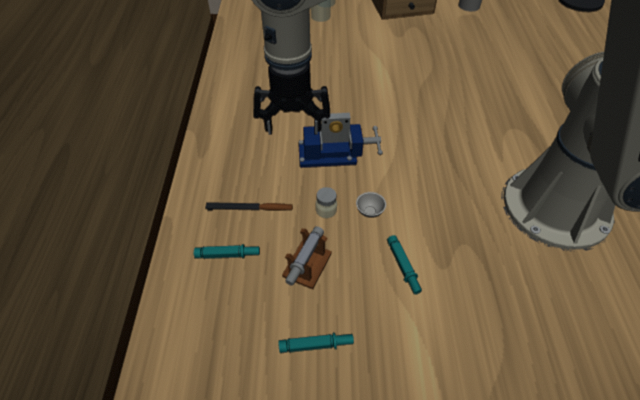

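The scene view shows the gauge in its rest at about (360,205) and the vice at (205,265). In the side view the rest is at (308,258) and the bush at (336,127). The turquoise look-alikes are lying on the bench. Next I'll look at enlarged crops.

Run:
```python
from h import *
import pickle
F=pickle.load(open("f0.pkl","rb"))
def crop(n,x,y,w=100,h=75):
    c=cv2.resize(F[n]["color"][y:y+h,x:x+w],(400,300),interpolation=cv2.INTER_CUBIC);c=cv2.convertScaleAbs(c,alpha=1.6)
    for i in range(0,w,20): cv2.putText(c,str(x+i),(i*4,10),0,.35,(0,255,255));cv2.line(c,(i*4,12),(i*4,18),(0,255,255))
    for i in range(0,h,15): cv2.putText(c,str(y+i),(0,i*4+4),0,.35,(0,255,255))
    return c
a=np.vstack([np.hstack([crop("scene",310,165),crop("side",265,215)]),np.hstack([crop("scene",150,205,),crop("side",290,100)])])
cv2.imwrite("pics/crops.png",a)
for n,u,v,z in(("scene",265,205,20),("side",371,205,20),("scene",289,230,30),("side",326,203,30),("scene",360,200,56),("side",306,255,56),("side",336,127,60),("scene",187,235,60),("scene",345,300,10),("side",250,207,10)): print(n,u,v,np.round(onz(F[n],u,v,z)))
```

```text
scene 265 205 [449.  17.  20.]
side 371 205 [449.  10.  20.]
scene 289 230 [559.  11.  30.]
side 326 203 [556.  11.  30.]
scene 360 200 [596. 173.  56.]
side 306 255 [599. 173.  56.]
side 336 127 [ 528. -221.   60.]
scene 187 235 [ 477. -175.   60.]
scene 345 300 [755.   2.  10.]
side 250 207 [739.   7.  10.]
```

View pics/crops.png

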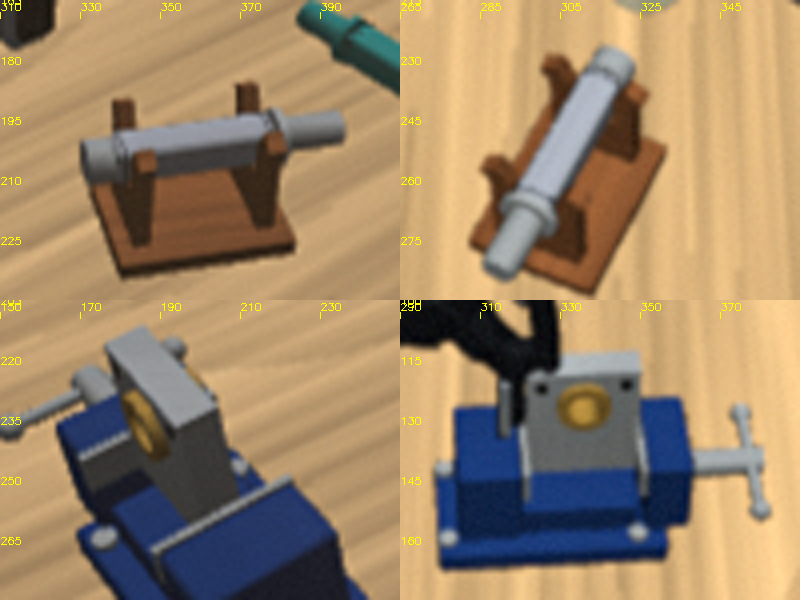

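View pics/wrist0.png

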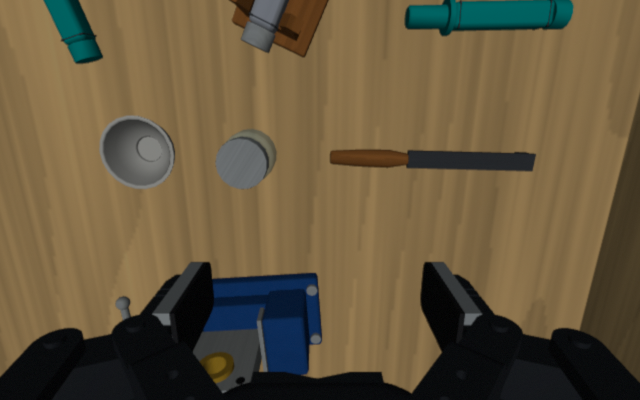

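The crops give the gauge ends. The go tip is at scene (395,196.5) and side (290,281), towards +y. The no-go end is at scene (331,205) and side (320,229). The bush is at scene (186,236) and side (336,127), and the wrist image agrees with this.

Run:
```python
from h import *
import pickle
F=pickle.load(open("f0.pkl","rb"));s=F["scene"];d=F["side"];w=F["wrist"]
np.set_printoptions(precision=1,suppress=True)
go=tri((s,395,196.5),(d,290,280));no=tri((s,331.5,205.5),(d,320.5,229.5))
print(go,no,np.linalg.norm(go[0]-no[0]))
cs=tri((s,382-4.5,196.5),(d,297,268));print("collar",cs)
b=tri((s,186,236),(d,335.5,127));print("bush(diff faces)",b)
# block top corners: scene: (178,212)?(187,207) near-left ; side top corners
for p in [((s,176.5,215),(d,350,119)),((s,187,206.5),(d,349.5,113.5)),((s,202,232),(d,322.5,119)),((s,204,225),(d,322,114))]: print(tri(*p))
# bush +y face centre, scene view? wrist
print("bush +y",tri((d,335.8,127),(w,218,366)))
```

```text
(array([632.8, 236.8,  60.4]), [np.float64(3.284637410149061), np.float64(3.284637410148885)]) (array([571.1, 110. ,  57.2]), [np.float64(2.9223424369359563), np.float64(2.92234243693617)]) 141.08776858229817
collar (array([615.7, 206.7,  61.4]), [np.float64(1.3796221043473662), np.float64(1.3796221043476007)])
bush(diff faces) (array([ 527.5, -184.3,   98.9]), [np.float64(5.631184458998048), np.float64(5.631184458998079)])
(array([ 492.9, -183.2,  125.3]), [np.float64(4.823578288188839), np.float64(4.823578288188804)])
(array([ 500.5, -167.3,  148.8]), [np.float64(2.4766277947586346), np.float64(2.4766277947586017)])
(array([ 564.1, -168.2,  133.2]), [np.float64(0.31614299126829287), np.float64(0.31614299126811374)])
(array([ 566.6, -163.8,  150.8]), [np.float64(2.172668892363583), np.float64(2.17266889236372)])
bush +y (array([ 531.4, -169.7,  104.5]), [np.float64(1.337247822754443), np.float64(1.3372478227544855)])
```

drive_tool --targets '[-0.03,-0.02,0.01,0,0,0,1,-0.065,-0.047,0.022,0,0,0,1,-0.1,-0.075,0.034,0,0,0,1,-0.125,-0.09,0.042,0,0,0,1,-0.13,-0.095,0.044,0,0,0,1,-0.13,-0.095,0.044,0,0,0,1,-0.13,-0.095,0.044,0,0,0,1]'

```text
clock: 0.73
eef_pos: [530.3, -130.1, 260.1]
tcp_rot: [3.141, -0.0, 1.569]
contact_force: [0.4, -0.6, 1.2]
opening: 0.999
```

Run:
```python
from h import *
import pickle
F=[grab_frame(n) for n in("wrist","scene","side")];pickle.dump(F,open("f1.pkl","wb"))
cv2.imwrite("pics/w1.png",cv2.convertScaleAbs(F[0]["color"],alpha=1.5));s=sense();print(s["eef_pos"],s["tcp_rot"],s["contact_force"],s["clock"])
```

```text
[ 531.13946019 -129.11997022  260.35968723] [3.14037393e+00 2.04931970e-05 1.57194186e+00] [-0.06403165  0.17068429 -0.13307043] 0.8833
```

View pics/w1.png

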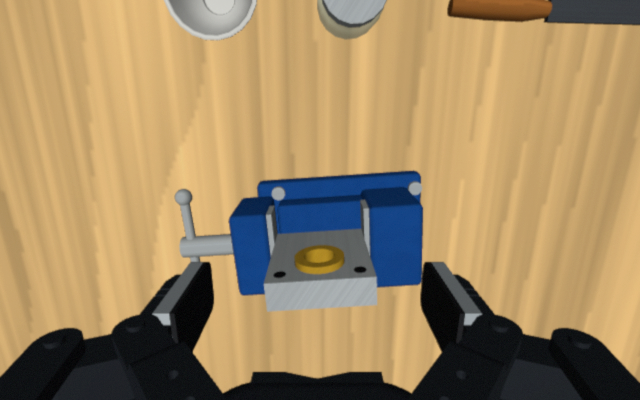

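The wrist view shows the block between the jaws with the bush at about (320,258). The block's top edges are at v≈277 and v≈306. I'll zoom in on these crops.

Run:
```python
from h import *
import pickle
F=pickle.load(open("f1.pkl","rb"))
def crop(f,x,y,w,h,W,H):
    k=W//w;c=cv2.resize(f["color"][y:y+h,x:x+w],(W,H),interpolation=cv2.INTER_CUBIC);c=cv2.convertScaleAbs(c,alpha=1.7)
    for i in range(0,w,10): cv2.putText(c,str(x+i),(i*k,10),0,.33,(0,255,255));cv2.line(c,(i*k,12),(i*k,H),(0,255,255) if i%20==0 else (0,120,120),1) if 0 else cv2.line(c,(i*k,12),(i*k,18),(0,255,255))
    for i in range(10,h,10): cv2.putText(c,str(y+i),(0,i*k+4),0,.33,(0,255,255))
    return c
a=crop(F[0],255,225,130,90,780,540)
cv2.imwrite("pics/c1.png",a)
b=np.hstack([crop(F[1],165,200,50,60,400,480),crop(F[2],310,105,50,60,400,480)]);cv2.imwrite("pics/c2.png",b)
for i,f in enumerate(F):
    h=cv2.cvtColor(f["color"],cv2.COLOR_BGR2HSV)
    m=cv2.inRange(h,(15,130,50),(32,255,255))
    if i==0:m[:225]=0;m[300:]=0;m[:,:280]=0;m[:,370:]=0
    if i==1:m[:215]=0;m[255:]=0;m[:,:170]=0;m[:,215:]=0
    if i==2:m[:115]=0;m[140:]=0;m[:,:315]=0;m[:,355:]=0
    n,l,st,c=cv2.connectedComponentsWithStats(m);print(i,st[1:][st[1:,4]>10],c[1:][st[1:,4]>10])
```

```text
0 [[ 295  245   49   29 1154]] [[319.0372617  259.29896014]]
1 [[181 228  10  15  69]] [[185.39130435 234.69565217]]
2 [[330 121  12  11 109]] [[335.55963303 126.27522936]]
```

View pics/c1.png

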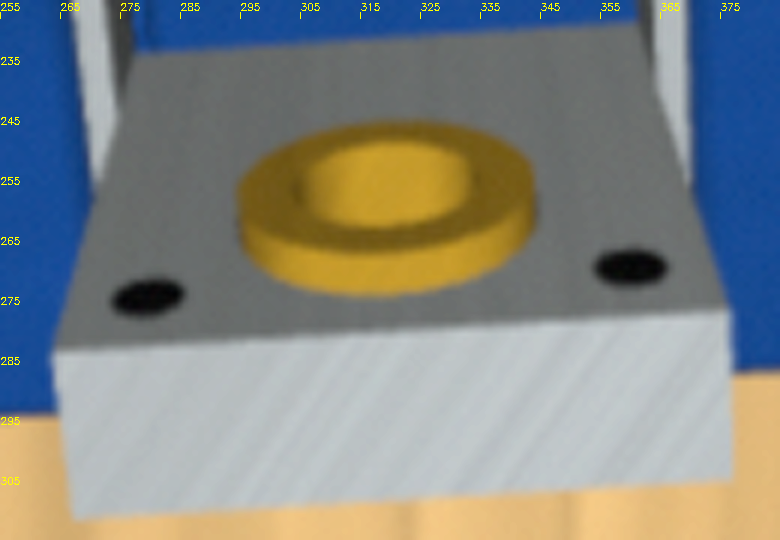

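View pics/c2.png

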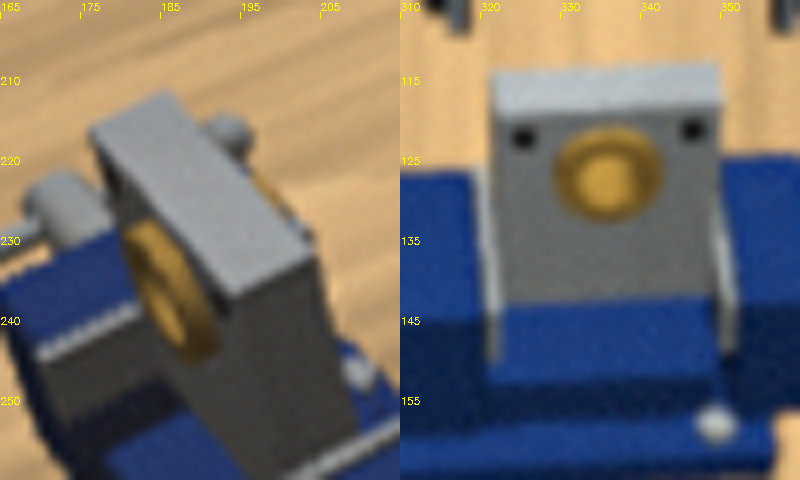

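Run:
```python
from h import *
import pickle
np.set_printoptions(precision=1,suppress=True)
w,s,d=pickle.load(open("f1.pkl","rb"))
C={"-x+y":((263.8,283.3),(186.3,211.5),(349.8,117.9)),"+x+y":((376.8,276.5),(204,231.9),(321.9,119.4)),"-x-y":((267.7,311.5),(176.3,216.3),(349.9,113)),"+x-y":((377,305),(194,237),(321.6,114.4))}
P={}
for k,(a,b,c) in C.items():
    p,e=tri((w,*a),(s,*b),(d,*c));P[k]=p;print(k,p,np.array(e),"wrist@130",onz(w,*a,130),"w+side",tri((w,*a),(d,*c))[0])
for z in(127,130,133):
    Q={k:onz(w,*C[k][0],z) for k in C};n=lambda a,b:np.linalg.norm(Q[a]-Q[b]);an=lambda a,b:np.degrees(np.arctan2(*(Q[b]-Q[a])[[1,0]]))
    print(z,n("-x+y","+x+y"),n("-x-y","+x-y"),n("-x-y","-x+y"),n("+x-y","+x+y"),an("-x+y","+x+y"),an("-x-y","+x-y"),np.mean(list(Q.values()),0))
print("bush+y w+side",tri((w,319.3,256),(d,336.1,126.75)), "wrist z=105",onz(w,319.3,256,105))
print("bush-y scene z=105",onz(s,186.3,236.3,105))
```

```text
-x+y [ 497.3 -169.3  134.5] [1.  1.2 1. ] wrist@130 [ 495.5 -171.9  130. ] w+side [ 497.3 -167.2  137.8]
+x+y [ 566.  -165.4  133.7] [0.4 0.6 1. ] wrist@130 [ 566.9 -167.1  130. ] w+side [ 565.5 -163.4  136.5]
-x-y [ 497.5 -189.2  133.6] [0.7 1.6 1.3] wrist@130 [ 497.2 -192.5  130. ] w+side [ 496.9 -190.9  132.7]
+x-y [ 567.  -184.7  133.6] [0.6 1.  0.9] wrist@130 [ 568.  -187.7  130. ] w+side [ 566.6 -184.3  134.7]
127 72.56279767632908 72.0716138479332 21.054014660045997 20.983561479332003 3.828089623079188 3.88413658932867 [ 531.9 -181.7  127. ]
130 71.49199209636222 71.00805664318169 20.74332161759682 20.673908110950684 3.828089623079188 3.8841365893286692 [ 531.9 -179.8  130. ]
133 70.4211865163953 69.94449943843013 20.432628575147653 20.364254742569372 3.828089623079192 3.8841365893286723 [ 531.9 -177.9  133. ]
bush+y w+side (array([ 530.7, -159.8,  115.9]), [np.float64(0.11252806948188077), np.float64(0.1125280694820542)]) wrist z=105 [ 530.9 -165.1  105. ]
bush-y scene z=105 [ 528.  -187.6  105. ]
```

The block is at (531.9, −177.5) with its top at z≈133.5 and its yaw at 3.9°. That puts the bore at z≈108.5 and the bush's +y end at about y=−163.5. Now I'll go above the gauge.

drive_tool --targets '[0.02,0.005,0.002,0,0,0.03,1,0.06,0.015,0.006,0,0,0.1,1,0.1,0.023,0.01,0,0,0.16,1,0.14,0.032,0.014,0,0,0.22,1,0.18,0.04,0.018,0,0,0.28,1,0.22,0.05,0.022,0,0,0.34,1,0.26,0.058,0.026,0,0,0.4,1,0.285,0.064,0.029,0,0,0.44,1,0.293,0.066,0.03,0,0,0.454,1,0.293,0.066,0.03,0,0,0.454,1,0.293,0.066,0.03,0,0,0.454,1]'

```text
clock: 1.8
eef_pos: [595.9, 164.3, 229.8]
tcp_rot: [-3.142, 0.0, 1.12]
contact_force: [0.1, -0.2, -0.7]
opening: 1.0
```

Run:
```python
from h import *
import pickle
F=[grab_frame(n) for n in("wrist","scene","side")];pickle.dump(F,open("f2.pkl","wb"))
s=sense();print(s["eef_pos"],s["tcp_rot"],s["clock"])
a=F[0]["color"][20:380,80:560];a=cv2.resize(cv2.convertScaleAbs(a,alpha=1.5),None,fx=1.6,fy=1.6)
for i in range(0,480,40): cv2.putText(a,str(80+i),(int(i*1.6),10),0,.33,(0,0,255))
for i in range(20,360,20): cv2.putText(a,str(20+i),(0,int(i*1.6)+4),0,.33,(0,0,255))
cv2.imwrite("pics/w2.png",a)
```

```text
[595.88903405 162.40860319 230.08779032] [3.14150415e+00 1.32883125e-04 1.11688155e+00] 1.95
```

View pics/w2.png

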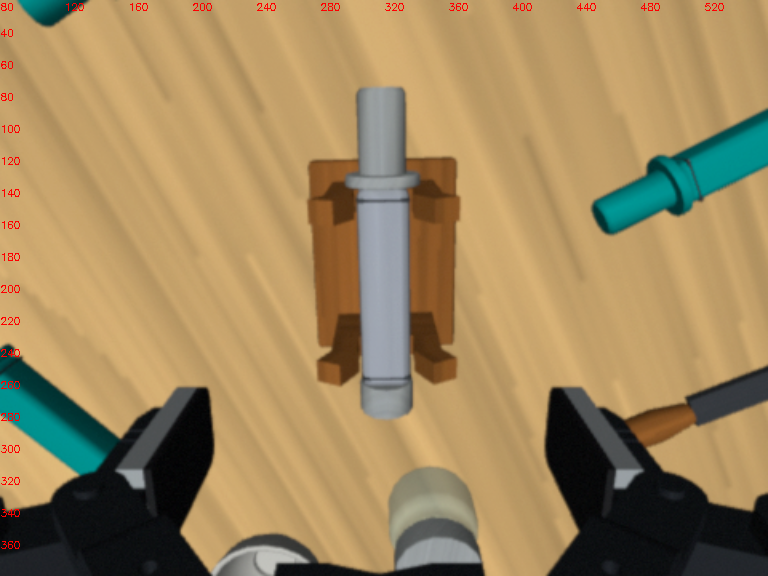

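The wrist view shows the gauge nearly parallel to the tool's x. Its handle axis runs from (319.7,139) at the collar to (320.9,256) at the no-go end.

Run:
```python
from h import *
import pickle
np.set_printoptions(precision=1,suppress=True)
w,s,d=pickle.load(open("f2.pkl","rb"));T=sense();p0=T["eef_pos"]
for z in(64,67,70):
    a=onz(w,319.6,138,z);b=onz(w,321,256,z);v=a-b;print(z,a,b,np.linalg.norm(v),np.degrees(np.arctan2(v[1],v[0])),"mid",(a+b)/2)
# width of handle
for z in(64,67,70): print(z,np.linalg.norm(onz(w,80+359.5/1.6,20+290/1.6,z)-onz(w,80+409.5/1.6,20+290/1.6,z)))
go=tri((w,318.2,76),(s,395.5,196),(d,290,280));print("go",go)
no=tri((w,321,273),(s,331.5,205.5),(d,320.5,229.5));print("no",no)
# rest board corners z=12
for u,v in((309,161),(456,158),(453,343),(319,345)): print(onz(w,80+u/1.6,20+v/1.6,12))
```

```text
64 [615.7 204.1  64. ] [579.6 126.7  64. ] 85.36574238155427 65.04317587902305 mid [597.7 165.4  64. ]
67 [615.8 204.4  67. ] [580.3 128.   67. ] 84.28032176056878 65.04317587902308 mid [598.  166.2  67. ]
70 [616.  204.8  70. ] [580.9 129.3  70. ] 83.19490113958331 65.04317587902311 mid [598.4 167.1  70. ]
64 21.67076796582319
67 21.395225367979172
70 21.119682770135046
go (array([632.3, 238.4,  61.5]), [np.float64(1.1070244282431922), np.float64(3.6750646069283923), np.float64(3.5646462668667382)])
no (array([571.4, 110.2,  57. ]), [np.float64(0.7872965313711524), np.float64(2.530291493278042), np.float64(3.3150426328146243)])
[585.9 226.1  12. ]
[652.  195.9  12. ]
[611.2 106.1  12. ]
[544.9 136.8  12. ]
```

drive_tool --targets '[0.0035,0.0005,0.02,0,0,-0.018,1,0.0035,0.0005,0.045,0,0,-0.018,1,0.0035,0.0005,0.07,0,0,-0.018,1,0.0035,0.0005,0.095,0,0,-0.018,1,0.0035,0.0005,0.11,0,0,-0.018,1,0.0035,0.0005,0.117,0,0,-0.018,1,0.0035,0.0005,0.12,0,0,-0.018,1,0.0035,0.0005,0.12,0,0,-0.018,1]' --force 40

```text
clock: 2.62
eef_pos: [598.1, 165.3, 110.0]
tcp_rot: [-3.141, 0.0, 1.134]
contact_force: [0.4, 0.2, 1.0]
opening: 1.002
```

drive_tool --targets '[0,0,0,0,0,0,0.5,0,0,0,0,0,0,0.35,0,0,0,0,0,0,0.25,0,0,0,0,0,0,0.1,0,0,0,0,0,0,0,0,0,0,0,0,0,0,0,0,0,0,0,0,0,0,0,0,0,0,0,0,0,0,0,0,0,0,0]' --force 40

```text
clock: 3.37
eef_pos: [598.2, 166.0, 110.5]
tcp_rot: [3.141, -0.0, 1.135]
contact_force: [-0.7, -1.0, 7.0]
opening: 0.248
```

drive_tool --targets '[0,0,0,0,0,0,0,0,0,0,0,0,0,0,0,0,-0.005,0,0,0,0,0,0,-0.015,0,0,0,0,0,0,-0.03,0,0,0,0,0,0,-0.055,0,0,0,0,0,0,-0.08,0,0,0,0,0,0,-0.105,0,0,0,0,0,0,-0.12,0,0,0,0,0,0,-0.12,0,0,0,0,0,0,-0.12,0,0,0,0]' --force 100

```text
clock: 4.28
eef_pos: [598.0, 166.0, 230.6]
tcp_rot: [3.141, -0.001, 1.135]
contact_force: [-0.6, 0.1, -3.0]
opening: 0.242
```

drive_tool --targets '[-0.009,0.003,0,0,0,-0.01,0,-0.035,0.011,0,0,0,-0.04,0,-0.07,0.022,0,0,0,-0.08,0,-0.109,0.035,0,0,0,-0.126,0,-0.149,0.047,0,0,0,-0.171,0,-0.188,0.06,0,0,0,-0.216,0,-0.2275,0.072,0,0,0,-0.262,0,-0.267,0.085,0,0,0,-0.307,0,-0.306,0.097,0,0,0,-0.352,0,-0.346,0.11,0,0,0,-0.397,0,-0.381,0.121,0,0,0,-0.438,0,-0.4,0.127,0,0,0,-0.503,0]'

```text
clock: 5.28
eef_pos: [542.0, -254.2, 228.1]
tcp_rot: [-3.139, -0.0, 1.638]
contact_force: [0.6, 0.8, -1.9]
opening: 0.233
```

drive_tool --targets '[-0.02,-0.004,0,0,0,0,0,-0.034,-0.0075,0,0,0,0,0,-0.0386,-0.0075,0.005,0,0,0,0,-0.0386,-0.0075,0.025,0,0,0,0,-0.0386,-0.0075,0.045,0,0,0,0,-0.0386,-0.0075,0.06,0,0,0,0,-0.0386,-0.0075,0.0675,0,0,0,0,-0.0386,-0.0075,0.0675,0,0,0,0,-0.0386,-0.0075,0.0675,0,0,0,0]'

```text
clock: 6.03
eef_pos: [539.2, -288.7, 162.0]
tcp_rot: [-3.141, -0.001, 1.638]
contact_force: [-1.0, -0.1, -2.7]
opening: 0.237
```

```bash
cat > look.py <<'E'
from h import *
import pickle,sys
def crop(f,x,y,w,h,W,H):
    k=W/w;c=cv2.resize(f["color"][y:y+h,x:x+w],(W,H),interpolation=cv2.INTER_CUBIC);c=cv2.convertScaleAbs(c,alpha=1.6)
    st=10 if k>4 else 40
    for i in range(0,w,st): cv2.putText(c,str(x+i),(int(i*k),10),0,.33,(0,0,255));cv2.line(c,(int(i*k),12),(int(i*k),18),(0,0,255))
    for i in range(st,h,st): cv2.putText(c,str(y+i),(0,int(i*k)+4),0,.33,(0,0,255))
    return c
E
python3 - <<'E'
from look import *
F=[grab_frame(n) for n in("wrist","scene","side")];pickle.dump(F,open("f3.pkl","wb"))
s=sense();print(s["eef_pos"],s["tcp_rot"],s["contact_force"],s["clock"])
cv2.imwrite("pics/w3.png",np.hstack([crop(F[0],160,0,320,400,400,500),crop(F[1],140,195,80,100,400,500)]))
E
```

```text
[ 539.90257636 -289.37155072  163.39849765] [3.14020736e+00 8.37107512e-04 1.63803702e+00] [-0.21718533  0.20052339 -2.63136669] 6.1833
```

View pics/w3.png

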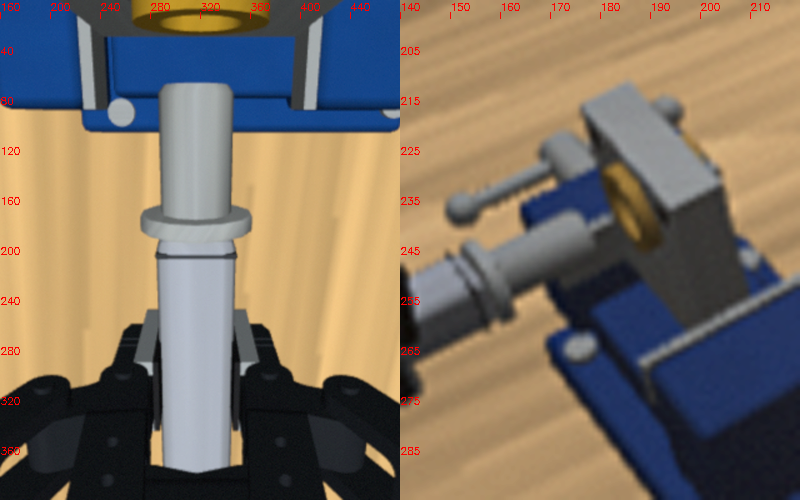

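The wrist view shows the plug tip centred at (316.4,66) and the bush at u≈320.4, so the plug is about 1 mm off sideways. In the scene view the tip is at (177,242) and the bush at (186.4,236.6). I'll compute both offsets.

Run:
```python
from look import *
np.set_printoptions(precision=1,suppress=True)
w,s,d=F=pickle.load(open("f3.pkl","rb"))
by=np.array([-.0673,.9977,0]);n=np.array([.9977,.0673,0]);c=np.array([531.9,-177.5,108.5])
# edges in wrist by rows: brightness profile
hsv=cv2.cvtColor(w["color"],cv2.COLOR_BGR2HSV)
gold=cv2.inRange(hsv,(15,130,40),(32,255,255))
for v in(2,6,10,14):
    x=np.where(gold[v,250:400])[0]+250;print("gold",v,x.min(),x.max())
    L=onz(w,(x.min()+x.max())/2,v,108.5);print("   lateral off bore", (L-c)@n,(L-c)@by)
g=w["color"].astype(int)
for v in(75,100,130,160):
    row=np.where((g[v,260:380].max(1)-g[v,260:380].min(1))<25)[0]+260
    print("plug",v,row.min(),row.max());L=onz(w,(row.min()+row.max())/2,v,108.5);print("   lat",(L-c)@n,(L-c)@by)
tip=onz(w,316.4,67,108.5);print("tip",(tip-c)@n,(tip-c)@by)
def onplane(f,u,v,off):
    o,dd=ray(f,u,v);t=(off-(o-c)@n)/(dd@n);p=o+dd*t;return (p-c)@by,p[2]
for nm,u,v in(("tip",177,242),("bush",186.4,236.6)): print(nm,onplane(s,u,v,-0.5))
cv2.imwrite("pics/s3.png",crop(s,150,215,60,45,800,600))
```

```text
gold 2 265 375
   lateral off bore -0.552973877098368 -9.89875403568619
gold 6 265 375
   lateral off bore -0.54881517936096 -11.011977676009014
gold 10 265 375
   lateral off bore -0.544631907879139 -12.131779354680166
gold 14 266 375
   lateral off bore -0.38392645870701997 -13.258089870195352
plug 75 286 346
   lat -1.7842661759573626 -31.30403549721543
plug 100 260 345
   lat -6.293974370546542 -39.20752957759468
plug 130 288 345
   lat -1.6050078861907884 -49.10334177069845
plug 160 289 344
   lat -1.5960440212555487 -59.49764962786425
tip -1.6550614894480349 -28.840662125561483
tip (np.float64(-29.571491989711735), np.float64(106.62280879085836))
bush (np.float64(-11.003948533164026), np.float64(108.10155078510138))
```

View pics/s3.png

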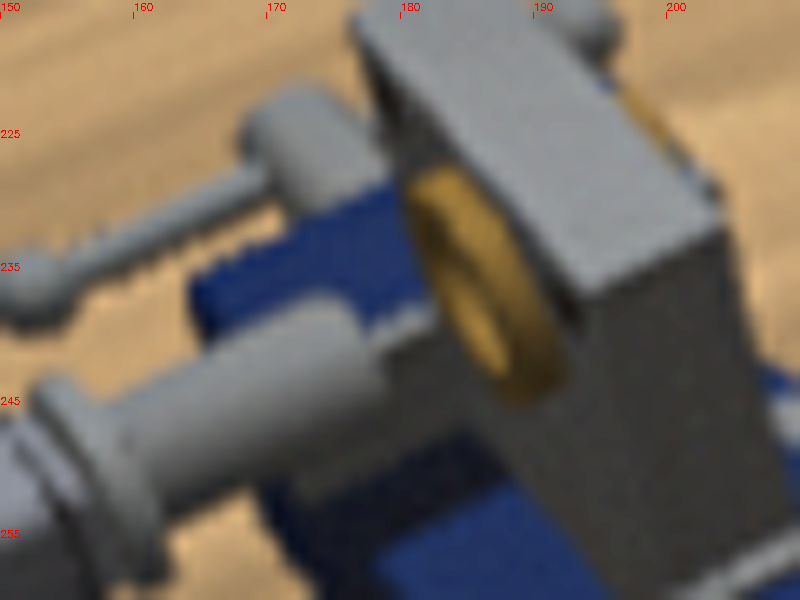

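The lateral correction is +1.1 mm along the tool's y. Height agrees within about 1 mm, and the yaw is aligned. I'll shift sideways and then advance slowly.

drive_tool --targets '[0.001,0.0011,0,0,0,0,0,0.002,0.0011,0,0,0,0,0,0.003,0.0011,0,0,0,0,0,0.004,0.0011,0,0,0,0,0,0.005,0.0011,0,0,0,0,0,0.006,0.0011,0,0,0,0,0,0.007,0.0011,0,0,0,0,0,0.0077,0.0011,0,0,0,0,0,0.0084,0.0011,0,0,0,0,0,0.0091,0.0011,0,0,0,0,0,0.0098,0.0011,0,0,0,0,0,0.0105,0.0011,0,0,0,0,0]'

```text
clock: 7.18
eef_pos: [539.7, -278.7, 162.4]
tcp_rot: [-3.142, 0.0, 1.638]
contact_force: [0.5, 0.1, -2.4]
opening: 0.24
```

drive_tool --targets '[0.0006,0,0,0,0,0,0,0.0012,0,0,0,0,0,0,0.0018,0,0,0,0,0,0,0.0024,0,0,0,0,0,0,0.003,0,0,0,0,0,0,0.0036,0,0,0,0,0,0]'

```text
clock: 7.68
eef_pos: [539.4, -275.1, 162.4]
tcp_rot: [-3.142, 0.0, 1.638]
contact_force: [-1.0, -0.6, -2.3]
opening: 0.242
```

drive_tool --targets '[0.0006,0,0,0,0,0,0,0.0012,0,0,0,0,0,0,0.0018,0,0,0,0,0,0,0.0024,0,0,0,0,0,0,0.003,0,0,0,0,0,0,0.003,0,0,0,0,0,0]'

```text
clock: 8.18
eef_pos: [539.4, -272.4, 162.6]
tcp_rot: [3.141, 0.001, 1.638]
contact_force: [-0.7, -1.7, -2.2]
opening: 0.241
```

drive_tool --targets '[0.0005,0,0,0,0,0,0,0.001,0,0,0,0,0,0,0.0015,0,0,0,0,0,0,0.002,0,0,0,0,0,0,0.002,0,0,0,0,0,0]'

```text
clock: 8.6
eef_pos: [539.2, -270.1, 162.6]
tcp_rot: [3.141, -0.0, 1.638]
contact_force: [-0.8, -0.1, 1.8]
opening: 0.244
```

Run:
```python
from look import *
F=[grab_frame(n) for n in("wrist","scene","side")];pickle.dump(F,open("f4.pkl","wb"))
for i in range(4):
    s=sense();print(s["eef_pos"],s["contact_force"],s["wrist_torque"],s["clock"]);grab_frame("side")
```

```text
[ 539.19591941 -270.11983899  162.5335584 ] [-1.5769226  -1.91220949  2.447898  ] [0.19152122 0.0986453  0.00644423] 8.75
[ 539.18284422 -270.12795512  162.49944372] [ 0.20858581 -1.69580382  1.54810268] [0.13442915 0.0871672  0.01256595] 8.8
[ 539.1860745  -270.12724967  162.48177958] [-0.62233262 -0.84648867  1.27580474] [0.11866215 0.09548971 0.07036964] 8.85
[ 539.205669   -270.14422213  162.50844535] [-0.99757561 -1.67702726  2.46990596] [ 0.16773554 -0.02658391 -0.03339907] 8.9
```

The bore lip is pushing the plug up by about 4 N, so the plug sits slightly low. I'll raise it.

drive_tool --targets '[0,0,-0.0004,0,0,0,0,0,0,-0.0006,0,0,0,0,0,0,-0.0006,0,0,0,0,0,0,-0.0006,0,0,0,0]'

```text
clock: 9.28
eef_pos: [539.1, -270.1, 162.9]
tcp_rot: [-3.142, -0.0, 1.638]
contact_force: [0.7, -0.6, -0.5]
opening: 0.239
```

```bash
cat > ft.py <<'E'
from h import *
A=[]
for i in range(4):
    s=sense();A.append(np.r_[s["eef_pos"],s["contact_force"],s["wrist_torque"]*10]);grab_frame("side")
print(np.round(np.mean(A,0),2),np.round(s["tcp_rot"],4),s["clock"],round(s["opening"],3))
E
python3 ft.py
```

```text
[ 5.3908e+02 -2.7011e+02  1.6286e+02  7.9000e-01 -7.5000e-01 -8.3000e-01
  1.4000e-01 -8.9000e-01 -4.6000e-01] [-3.1415e+00 -1.0000e-04  1.6377e+00] 9.4333 0.236
```

drive_tool --targets '[0,0,-0.0004,0,0,0,0,0.0006,0,-0.0004,0,0,0,0,0.0012,0,-0.0004,0,0,0,0,0.0018,0,-0.0004,0,0,0,0,0.0024,0,-0.0004,0,0,0,0,0.003,0,-0.0004,0,0,0,0,0.003,0,-0.0004,0,0,0,0]'

```text
clock: 10.07
eef_pos: [538.8, -267.0, 163.3]
tcp_rot: [-3.141, -0.0, 1.638]
contact_force: [-0.3, 0.2, -2.8]
opening: 0.242
```

```bash
python3 ft.py
```

```text
[ 5.3881e+02 -2.6703e+02  1.6331e+02  5.0000e-02 -2.8000e-01 -2.6200e+00
  1.7000e-01  5.0000e-02  4.0000e-02] [-3.1415e+00 -1.0000e-04  1.6379e+00] 10.2167 0.24
```

drive_tool --targets '[0.0007,0,0,0,0,0,0,0.0014,0,0,0,0,0,0,0.0021,0,0,0,0,0,0,0.0028,0,0,0,0,0,0,0.0035,0,0,0,0,0,0,0.0042,0,0,0,0,0,0,0.0049,0,0,0,0,0,0,0.0056,0,0,0,0,0,0,0.0063,0,0,0,0,0,0,0.007,0,0,0,0,0,0]'

```text
clock: 11.1
eef_pos: [538.4, -260.1, 163.4]
tcp_rot: [3.142, 0.0, 1.638]
contact_force: [0.1, -0.8, -1.7]
opening: 0.243
```

```bash
python3 ft.py
```

```text
[ 5.3841e+02 -2.6008e+02  1.6337e+02  2.4000e-01  8.0000e-02 -2.3800e+00
 -9.0000e-02  1.0000e-02 -1.2000e-01] [-3.1416 -0.      1.6379] 11.25 0.239
```

Free running. I'll continue.

drive_tool --targets '[0.0007,0,0,0,0,0,0,0.0014,0,0,0,0,0,0,0.0021,0,0,0,0,0,0,0.0028,0,0,0,0,0,0,0.0035,0,0,0,0,0,0,0.0042,0,0,0,0,0,0,0.0049,0,0,0,0,0,0,0.0056,0,0,0,0,0,0,0.0063,0,0,0,0,0,0,0.007,0,0,0,0,0,0]'

```text
clock: 12.13
eef_pos: [537.9, -253.1, 163.4]
tcp_rot: [-3.142, -0.0, 1.638]
contact_force: [0.2, 0.4, -2.2]
opening: 0.239
```

```bash
python3 ft.py
```

```text
[ 5.3793e+02 -2.5309e+02  1.6337e+02  1.5000e-01  2.1000e-01 -2.4900e+00
  2.0000e-02 -5.0000e-02 -1.0000e-02] [-3.1415 -0.      1.6379] 12.2833 0.241
```

drive_tool --targets '[0.0005,0,0,0,0,0,0,0.001,0,0,0,0,0,0,0.0015,0,0,0,0,0,0,0.002,0,0,0,0,0,0,0.0025,0,0,0,0,0,0,0.003,0,0,0,0,0,0,0.0035,0,0,0,0,0,0,0.004,0,0,0,0,0,0,0.0045,0,0,0,0,0,0,0.005,0,0,0,0,0,0]'

```text
clock: 13.17
eef_pos: [537.6, -248.1, 163.4]
tcp_rot: [-3.142, -0.0, 1.638]
contact_force: [-0.8, -0.0, -2.9]
opening: 0.236
```

drive_tool --targets '[0.0004,0,0,0,0,0,0,0.0008,0,0,0,0,0,0,0.0012,0,0,0,0,0,0,0.0016,0,0,0,0,0,0,0.002,0,0,0,0,0,0]'

```text
clock: 13.58
eef_pos: [537.5, -246.2, 163.4]
tcp_rot: [3.142, 0.0, 1.638]
contact_force: [-0.7, -1.1, -2.0]
opening: 0.24
```

drive_tool --targets '[0.0003,0,0,0,0,0,0,0.0006,0,0,0,0,0,0,0.0009,0,0,0,0,0,0,0.0012,0,0,0,0,0,0,0.0015,0,0,0,0,0,0]'

```text
clock: 14.0
eef_pos: [537.4, -244.7, 163.4]
tcp_rot: [-3.142, -0.0, 1.638]
contact_force: [-0.2, -0.6, -3.2]
opening: 0.237
```

drive_tool --targets '[0.0003,0,0,0,0,0,0,0.0006,0,0,0,0,0,0,0.0009,0,0,0,0,0,0,0.0012,0,0,0,0,0,0,0.0015,0,0,0,0,0,0]'

```text
clock: 14.42
eef_pos: [537.3, -243.2, 163.4]
tcp_rot: [-3.142, 0.0, 1.638]
contact_force: [-0.6, 0.9, -3.3]
opening: 0.24
```

drive_tool --targets '[0.0003,0,0,0,0,0,0,0.0006,0,0,0,0,0,0,0.0009,0,0,0,0,0,0,0.0012,0,0,0,0,0,0]'

```text
clock: 14.75
eef_pos: [537.2, -242.0, 163.4]
tcp_rot: [-3.142, -0.0, 1.638]
contact_force: [-0.5, -0.1, -3.2]
opening: 0.24
```

drive_tool --targets '[0.0003,0,0,0,0,0,0,0.0006,0,0,0,0,0,0,0.0009,0,0,0,0,0,0,0.0012,0,0,0,0,0,0]'

```text
clock: 15.08
eef_pos: [537.1, -240.8, 163.4]
tcp_rot: [-3.142, -0.0, 1.638]
contact_force: [-0.4, -1.4, -2.7]
opening: 0.241
```

drive_tool --targets '[0.0003,0,0,0,0,0,0,0.0006,0,0,0,0,0,0,0.0009,0,0,0,0,0,0]'

```text
clock: 15.33
eef_pos: [537.1, -240.4, 163.4]
tcp_rot: [3.141, 0.001, 1.638]
contact_force: [-1.1, -5.6, -3.0]
opening: 0.238
```

drive_tool --targets '[0.0003,0,0,0,0,0,0,0.0006,0,0,0,0,0,0,0.0009,0,0,0,0,0,0]'

```text
clock: 15.58
eef_pos: [537.2, -240.2, 163.5]
tcp_rot: [3.141, 0.002, 1.638]
contact_force: [-1.3, -9.4, -3.4]
opening: 0.24
```

drive_tool --targets '[-0.0001,0,0,0,0,0,0,-0.0001,0,0,0,0,0,0,-0.0001,0,0,0,0,0,0]'

```text
clock: 15.83
eef_pos: [537.1, -240.3, 163.5]
tcp_rot: [3.141, 0.002, 1.638]
contact_force: [-0.4, -7.5, -3.8]
opening: 0.24
```

```bash
python3 ft.py
```

```text
[ 5.3713e+02 -2.4028e+02  1.6352e+02 -3.0000e-01 -7.6600e+00 -3.7300e+00
 -1.2520e+01  1.2600e+00  3.4000e-01] [3.1411e+00 2.0000e-03 1.6381e+00] 15.9833 0.239
```

drive_tool --targets '[0,0,0,0,0,0,0,0,0,0,0,0,0,0,0,0,0,0,0,0,0,0,0,0,0,0,0,0,0,0,0,0,0,0,0,0,0,0,0,0,0,0,0,0,0,0,0,0,0,0,0,0,0,0,0,0,0,0,0,0,0,0,0,0,0,0,0,0,0,0,0,0,0,0,0,0,0,0,0,0,0,0,0,0]'

```text
clock: 17.03
eef_pos: [537.2, -240.3, 163.5]
tcp_rot: [3.141, 0.002, 1.638]
contact_force: [-1.4, -7.8, -3.4]
opening: 0.24
```

drive_tool --targets '[0,0,0,0,0,0,0,0,0,0,0,0,0,0,0,0,0,0,0,0,0,0,0,0,0,0,0,0]'

```text
clock: 17.37
eef_pos: [537.2, -240.3, 163.5]
tcp_rot: [3.141, 0.002, 1.638]
contact_force: [-1.2, -7.3, -3.7]
opening: 0.24
```

```bash
python3 ft.py
python3 - <<'E'
from look import *
F=[grab_frame(n) for n in("wrist","scene","side")];pickle.dump(F,open("f5.pkl","wb"))
E
```

```text
[ 5.3714e+02 -2.4028e+02  1.6352e+02 -8.3000e-01 -7.5200e+00 -3.8500e+00
 -1.2230e+01  1.4000e+00  3.1000e-01] [3.1411e+00 2.0000e-03 1.6382e+00] 17.5167 0.236
```

Held for about 2 s at 7.5 N. Now I'll withdraw.

drive_tool --targets '[-0.001,0,0,0,0,0,0,-0.003,0,0,0,0,0,0,-0.007,0,0,0,0,0,0,-0.012,0,0,0,0,0,0,-0.018,0,0,0,0,0,0,-0.024,0,0,0,0,0,0,-0.03,0,0,0,0,0,0,-0.036,0,0,0,0,0,0,-0.043,0,0,0,0,0,0,-0.05,0,0,0,0,0,0,-0.057,0,0,0,0,0,0,-0.06,0,0,0,0,0,0]'

```text
clock: 18.72
eef_pos: [541.2, -300.2, 163.4]
tcp_rot: [3.141, 0.0, 1.637]
contact_force: [-0.1, -0.3, -3.0]
opening: 0.244
```

drive_tool --targets '[0,0,-0.01,0,0,0,0,0,0,-0.03,0,0,0,0,0,0,-0.055,0,0,0,0,0.005,0,-0.073,0,0,0,0,0.02,0,-0.075,0,0,0,0,0.05,0,-0.075,0,0,0,0,0.085,0,-0.075,0,0,0,0,0.12,0,-0.075,0,0,0,0,0.155,0,-0.075,0,0,0,0,0.185,0,-0.075,0,0,0,0,0.205,0,-0.075,0,0,0,0,0.213,0,-0.075,0,0,0,0]'

```text
clock: 19.72
eef_pos: [525.4, -82.9, 237.8]
tcp_rot: [-3.14, -0.001, 1.64]
contact_force: [-0.5, -0.9, -2.6]
opening: 0.243
```

drive_tool --targets '[0,0,0,0,0,0,0,0,0,0.01,0,0,0,0,0,0,0.03,0,0,0,0,0,0,0.05,0,0,0,0,0,0,0.067,0,0,0,0,0,0,0.074,0,0,0,0,0,0,0.075,0,0,0,0,0,0,0.075,0,0,0,0,0,0,0.075,0,0,0,0]'

```text
clock: 20.47
eef_pos: [527.3, -87.0, 164.0]
tcp_rot: [3.141, 0.0, 1.637]
contact_force: [1.2, -0.8, -2.2]
opening: 0.239
```

```bash
python3 ft.py;  python3 - <<'E'
from look import *
F=[grab_frame(n) for n in("wrist","scene","side")];pickle.dump(F,open("f6.pkl","wb"))
cv2.imwrite("pics/n6.png",np.hstack([crop(F[2],295,95,80,100,400,500),crop(F[1],165,195,80,100,400,500)]))
E
```

```text
[ 5.2737e+02 -8.6870e+01  1.6419e+02 -1.0000e-02 -2.0000e-02 -2.3400e+00
 -1.0000e-01 -1.8000e-01 -7.0000e-02] [3.1399e+00 4.0000e-04 1.6376e+00] 20.6167 0.235
```

View pics/n6.png

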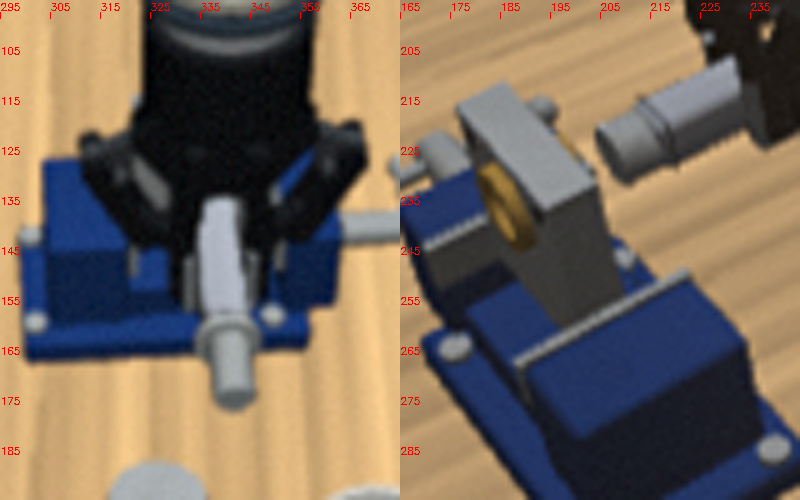

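The view shows the no-go end facing the bush's +y mouth, about 14 mm off and in line. I'll approach slowly.

drive_tool --targets '[-0.001,0,0,0,0,0,0,-0.002,0,0,0,0,0,0,-0.003,0,0,0,0,0,0,-0.004,0,0,0,0,0,0,-0.005,0,0,0,0,0,0,-0.0058,0,0,0,0,0,0,-0.0066,0,0,0,0,0,0,-0.0072,0,0,0,0,0,0,-0.0077,0,0,0,0,0,0,-0.0082,0,0,0,0,0,0,-0.0087,0,0,0,0,0,0,-0.009,0,0,0,0,0,0]'

```text
clock: 21.82
eef_pos: [527.4, -95.5, 163.4]
tcp_rot: [-3.142, -0.0, 1.638]
contact_force: [0.4, 0.0, -2.1]
opening: 0.24
```

drive_tool --targets '[-0.0003,0,0,0,0,0,0,-0.0006,0,0,0,0,0,0,-0.0009,0,0,0,0,0,0,-0.0012,0,0,0,0,0,0,-0.0015,0,0,0,0,0,0]'

```text
clock: 22.23
eef_pos: [527.5, -97.0, 163.4]
tcp_rot: [3.142, 0.0, 1.638]
contact_force: [-0.1, -0.2, -1.9]
opening: 0.24
```

drive_tool --targets '[-0.0003,0,0,0,0,0,0,-0.0006,0,0,0,0,0,0,-0.0009,0,0,0,0,0,0,-0.0012,0,0,0,0,0,0]'

```text
clock: 22.57
eef_pos: [527.6, -98.2, 163.4]
tcp_rot: [3.142, 0.0, 1.638]
contact_force: [-0.3, -0.3, -3.5]
opening: 0.236
```

drive_tool --targets '[-0.0003,0,0,0,0,0,0,-0.0006,0,0,0,0,0,0,-0.0009,0,0,0,0,0,0,-0.0012,0,0,0,0,0,0]'

```text
clock: 22.9
eef_pos: [527.6, -99.4, 163.4]
tcp_rot: [-3.142, -0.0, 1.638]
contact_force: [-0.1, 0.6, -2.0]
opening: 0.243
```

drive_tool --targets '[-0.0003,0,0,0,0,0,0,-0.0006,0,0,0,0,0,0,-0.0009,0,0,0,0,0,0,-0.0012,0,0,0,0,0,0]'

```text
clock: 23.23
eef_pos: [527.7, -100.6, 163.4]
tcp_rot: [3.142, 0.0, 1.638]
contact_force: [0.4, -0.5, -2.9]
opening: 0.241
```

drive_tool --targets '[-0.0003,0,0,0,0,0,0,-0.0006,0,0,0,0,0,0,-0.0009,0,0,0,0,0,0]'

```text
clock: 23.48
eef_pos: [527.7, -100.9, 163.4]
tcp_rot: [-3.141, -0.001, 1.637]
contact_force: [0.7, 8.1, -1.1]
opening: 0.24
```

drive_tool --targets '[0,0,0,0,0,0,0,0,0,0,0,0,0,0]'

```text
clock: 23.65
eef_pos: [527.7, -100.9, 163.4]
tcp_rot: [-3.141, -0.001, 1.638]
contact_force: [0.7, 5.3, -1.7]
opening: 0.238
```

```bash
python3 ft.py
```

```text
[ 5.2772e+02 -1.0087e+02  1.6338e+02  4.5000e-01  5.5000e+00 -1.3700e+00
  7.8900e+00 -2.3000e-01  2.1000e-01] [-3.1415e+00 -9.0000e-04  1.6376e+00] 23.8 0.24
```

Steady at 5.5 N. I'll add 0.3 mm to bring it to about 8 N and hold.

drive_tool --targets '[-0.0001,0,0,0,0,0,0,-0.0002,0,0,0,0,0,0,-0.0003,0,0,0,0,0,0,-0.0003,0,0,0,0,0,0]'

```text
clock: 24.18
eef_pos: [527.7, -100.9, 163.4]
tcp_rot: [-3.141, -0.001, 1.637]
contact_force: [0.1, 6.9, -1.5]
opening: 0.237
```

```bash
python3 ft.py
```

```text
[ 5.2773e+02 -1.0091e+02  1.6338e+02  3.0000e-01  7.3800e+00 -1.6600e+00
  1.0310e+01 -3.8000e-01  4.2000e-01] [-3.1414e+00 -1.3000e-03  1.6375e+00] 24.3333 0.239
```

drive_tool --targets '[-0.0001,0,0,0,0,0,0,-0.0001,0,0,0,0,0,0,-0.0001,0,0,0,0,0,0,-0.0001,0,0,0,0,0,0,-0.0001,0,0,0,0,0,0,-0.0001,0,0,0,0,0,0,-0.0001,0,0,0,0,0,0,-0.0001,0,0,0,0,0,0,-0.0001,0,0,0,0,0,0,-0.0001,0,0,0,0,0,0,-0.0001,0,0,0,0,0,0,-0.0001,0,0,0,0,0,0]'

```text
clock: 25.38
eef_pos: [527.7, -100.9, 163.4]
tcp_rot: [-3.141, -0.002, 1.637]
contact_force: [0.5, 7.4, -0.5]
opening: 0.241
```

drive_tool --targets '[0,0,0,0,0,0,0,0,0,0,0,0,0,0,0,0,0,0,0,0,0,0,0,0,0,0,0,0]'

```text
clock: 25.72
eef_pos: [527.7, -100.9, 163.3]
tcp_rot: [-3.141, -0.002, 1.637]
contact_force: [0.9, 7.7, -0.8]
opening: 0.239
```

```bash
python3 ft.py
```

```text
[ 5.2772e+02 -1.0093e+02  1.6337e+02  3.9000e-01  7.5600e+00 -1.1800e+00
  1.1050e+01 -4.3000e-01  3.8000e-01] [-3.1414e+00 -1.5000e-03  1.6375e+00] 25.8667 0.243
```

drive_tool --targets '[0.001,0,0,0,0,0,0,0.003,0,0,0,0,0,0,0.007,0,0,0,0,0,0,0.012,0,0,0,0,0,0,0.015,0,0,0,0,0,0,0.015,0,-0.01,0,0,0,0,0.015,0,-0.03,0,0,0,0,0.015,0,-0.05,0,0,0,0,0.015,0,-0.063,0,0,0,0,0.015,0,-0.067,0,0,0,0,0.015,0,-0.067,0,0,0,0,0.015,0,-0.067,0,0,0,0]'

```text
clock: 26.92
eef_pos: [526.6, -86.9, 230.3]
tcp_rot: [3.142, 0.0, 1.638]
contact_force: [0.5, -0.3, -3.0]
opening: 0.237
```

```bash
python3 ft.py
python3 - <<'E'
from h import *
s=sense();y=s["tcp_rot"][2];d=np.array([598.1,165.7])-s["eef_pos"][:2];print(d@[np.cos(y),np.sin(y)],d@[np.sin(y),-np.cos(y)],y-1.135)
E
```

```text
[ 5.2633e+02 -8.6810e+01  2.2975e+02  8.0000e-02 -1.3000e-01 -3.0700e+00
  1.1000e-01  2.0000e-02  9.0000e-02] [-3.1399e+00 -4.0000e-04  1.6379e+00] 27.0667 0.235
247.1252062688307 88.5525969269554 0.5028084329341336
```

drive_tool --targets '[0.008,0.003,0,0,0,0.02,0,0.03,0.011,0,0,0,0.06,0,0.06,0.022,0,0,0,0.12,0,0.09,0.032,0,0,0,0.18,0,0.12,0.043,0,0,0,0.24,0,0.15,0.054,0,0,0,0.3,0,0.18,0.065,0,0,0,0.36,0,0.21,0.075,0,0,0,0.42,0,0.235,0.084,0,0,0,0.47,0,0.247,0.0885,0,0,0,0.503,0,0.247,0.0885,0,0,0,0.503,0,0.247,0.0885,0,0,0,0.503,0]'

```text
clock: 28.12
eef_pos: [598.2, 165.9, 229.4]
tcp_rot: [-3.141, 0.001, 1.137]
contact_force: [-1.1, -0.6, -3.4]
opening: 0.239
```

```bash
python3 ft.py;  python3 - <<'E'
from look import *
F=[grab_frame(n) for n in("wrist","scene","side")];pickle.dump(F,open("f7.pkl","wb"))
s=sense();y=s["tcp_rot"][2];d=np.array([598.1,165.7])-s["eef_pos"][:2];print(d@[np.cos(y),np.sin(y)],d@[np.sin(y),-np.cos(y)],y-1.135)
E
```

```text
[ 5.9808e+02  1.6508e+02  2.2963e+02 -2.7000e-01 -3.8000e-01 -2.7200e+00
 -6.0000e-02  3.0000e-01  1.1000e-01] [-3.1408e+00  1.0000e-03  1.1347e+00] 28.2667 0.238
0.738364171362902 -0.7814206681165259 -0.00101644628950881
```

drive_tool --targets '[0,0,0.01,0,0,0,0,0,0,0.03,0,0,0,0,0,0,0.05,0,0,0,0,0,0,0.068,0,0,0,0,0,0,0.08,0,0,0,0,0,0,0.088,0,0,0,0,0,0,0.094,0,0,0,0,0,0,0.1,0,0,0,0,0,0,0.105,0,0,0,0,0,0,0.109,0,0,0,0,0,0,0.112,0,0,0,0,0,0,0.114,0,0,0,0]'

```text
clock: 29.47
eef_pos: [598.7, 165.5, 116.4]
tcp_rot: [3.141, -0.0, 1.135]
contact_force: [-0.1, 0.7, -3.1]
opening: 0.239
```

```bash
python3 ft.py
```

```text
[ 5.9860e+02  1.6552e+02  1.1631e+02 -3.2000e-01  1.5000e-01 -3.1700e+00
 -3.3000e-01  1.8000e-01  4.0000e-02] [ 3.1414e+00 -1.0000e-04  1.1348e+00] 29.6167 0.24
```

drive_tool --targets '[0,0,0.001,0,0,0,0,0,0,0.002,0,0,0,0,0,0,0.003,0,0,0,0,0,0,0.004,0,0,0,0,0,0,0.0045,0,0,0,0,0,0,0.005,0,0,0,0,0,0,0.005,0,0,0,0]'

```text
clock: 30.25
eef_pos: [598.5, 165.5, 111.2]
tcp_rot: [-3.141, 0.0, 1.135]
contact_force: [-0.6, -0.5, -2.5]
opening: 0.24
```

drive_tool --targets '[0,0,0.0003,0,0,0,0,0,0,0.0006,0,0,0,0,0,0,0.0009,0,0,0,0,0,0,0.0009,0,0,0,0]'

```text
clock: 30.58
eef_pos: [598.6, 165.5, 110.7]
tcp_rot: [3.141, -0.0, 1.135]
contact_force: [-1.1, -0.7, 0.4]
opening: 0.239
```

```bash
python3 ft.py
```

```text
[ 5.9861e+02  1.6549e+02  1.1072e+02 -1.4300e+00 -6.1000e-01  1.3400e+00
 -1.8000e-01  2.2000e+00 -2.6000e-01] [ 3.1415e+00 -1.0000e-04  1.1347e+00] 30.7333 0.237
```

It has landed, with the weight carried by the rest. Now I'll release and retreat.

drive_tool --targets '[0,0,0,0,0,0,0.2,0,0,0,0,0,0,0.27,0,0,0,0,0,0,0.35,0,0,0,0,0,0,0.5,0,0,0,0,0,0,0.75,0,0,0,0,0,0,1,0,0,0,0,0,0,1,0,0,0,0,0,0,1,0,0,0,0,0,0,1]' --force 20

```text
clock: 31.53
eef_pos: [598.6, 165.5, 110.5]
tcp_rot: [3.142, -0.0, 1.135]
contact_force: [-0.5, 1.2, 0.6]
opening: 1.005
```

drive_tool --targets '[0,0,-0.005,0,0,0,1,0,0,-0.02,0,0,0,1,0,0,-0.045,0,0,0,1,0,0,-0.075,0,0,0,1,0,0,-0.1,0,0,0,1,0,0,-0.117,0,0,0,1,0,0,-0.12,0,0,0,1,0,0,-0.12,0,0,0,1,0,0,-0.12,0,0,0,1]'

```text
clock: 32.28
eef_pos: [598.1, 165.4, 229.8]
tcp_rot: [-3.141, 0.0, 1.135]
contact_force: [-0.3, -0.9, -0.0]
opening: 1.0
```

```bash
python3 ft.py;  python3 - <<'E'
from look import *
F=[grab_frame(n) for n in("wrist","scene","side")];pickle.dump(F,open("f8.pkl","wb"))
cv2.imwrite("pics/end.png",np.vstack([np.hstack([crop(F[0],160,40,320,240,400,300),crop(F[1],310,165,100,75,400,300)]),np.hstack([crop(F[2],170,80,240,180,400,300),crop(F[2],265,215,100,75,400,300)])]))
E
```

```text
[ 5.9790e+02  1.6530e+02  2.2924e+02 -2.6000e-01 -6.7000e-01 -2.2000e-01
  2.1000e-01  2.5000e-01  1.5000e-01] [-3.1397e+00  1.6000e-03  1.1348e+00] 32.4333 0.997
```

View pics/end.png

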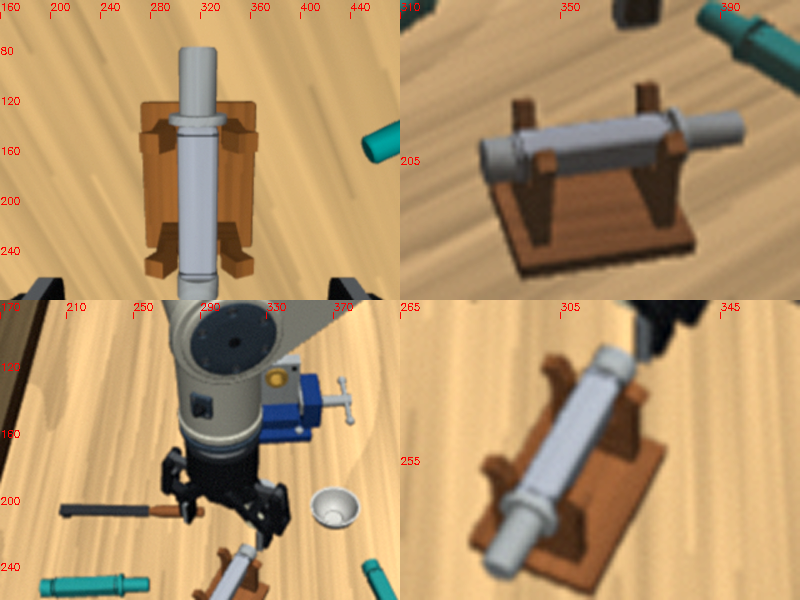

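The gauge lies in both notches as it did at the start (collar at about (317,136) in the wrist view), and the gripper is open and clear of it. The bowl and file haven't moved. I'm handing in.

```bash
python3 -c "
from rig import sign_off;print(sign_off())"
```

```text
the job is handed in; nothing more can be done
None
```

The bore passed both checks: the go end went fully in and the no-go end would not enter. The gauge is back in its rest, and I handed the job in at about 32 s of the 72 s allowed.

- **Go end:** I inserted it from the −y side at about 8 mm/s or slower. The plug first touched the lower lip of the bore with about 4 N, so I raised it about 1 mm and it then ran freely. The collar came home against the bush and I held it there for about 2 s. The push read about 7.5 N, after a brief 9.4 N as it seated.
- **No-go end:** I pressed it on the +y mouth at about 4 mm/s, and it stopped at the bush's end face. I held it at 5.5 to 7.5 N for about 2 s, the last 1.5 s of that at about 7.5 N. The highest reading was 8.1 N.
- **No slip:** The two stopping points are about 140.3 mm apart, against 140 mm expected, so the gauge did not slip in the grip and the no-go end did not enter.
- **Back in the rest:** The last pictures show the gauge seated in both notches, the same way round as before. The gripper is open about 120 mm above it and reads no load. In those pictures the bowl and file look unmoved. The arm hid the jar in the crops I viewed, but the arm never came near it.

**Disagreements:** The side and scene cameras gave heights 3 to 10 mm apart for the bush and gauge. I relied on the wrist camera's alignment and the force readings instead.

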